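# Rehang the lift-off door of a sample cabinet

### The job

The door of the small sample cabinet has been taken off for cleaning and stands in the slotted stand. Lift it out, lower it gently onto the cabinet's two hinge pins until both knuckles are fully home, feeling for the pins rather than forcing it, then swing it slowly shut against the cabinet and leave it so. Leave the spare shelf in the stand and the other things on the bench alone.

Things in the scene. Friction and masses are not known exactly. Their poses are not given: they have to be found in the camera images.
- cabinet: white sample cabinet fixed to the bench, 180 deep x 220 wide x 215 mm high, open at the front. Origin at the centre of its underside; x points from its open front to its back (front face at x = -90 mm, a frame around the opening stands 11 mm proud of it), y to its hinge side (the left, looking in), z up
- stop (a point): centre of the outer face of a rubber strip on the right side of the frame around the opening, 105 mm in front of, 62 mm right of (-y) and 122 mm above the cabinet's origin; axes as the cabinet. The shut door's back rests on it near the free edge
- hinge_mark (a point): where the drawing puts the hinge axis: 112 mm in front of (-x), 86 mm left of (+y) and 60 mm above the cabinet's origin, level with the seat (top face) of the lower hinge bracket; axes as the cabinet. The brackets were screwed on by hand: the pins stand up to 5 mm off this mark along x and up to 6 mm along y, not measured, different each time: feel for them (or look)
- hinge_mark_top (a point): the same axis by the drawing at the seat of the upper bracket, 110 mm higher. Each of the two fixed steel brackets carries an upright pin, 8 mm thick, 16 mm long above the seat, with a nearly flat end. The two pins are vertical and exactly in line, both off the marks by the same amount. The brackets do not yield
- door_center (a point): centre of the door panel: white with a window, 12 mm thick (x) x 140 wide (y) x 165 mm high (z), about 0.4 kg. x goes from its front face to its back, y to the hinge edge, z up; shut, parallel to the cabinet's. Open at a right angle its y points along the cabinet's +x. Grip it by the bare top edge, across its 12 mm; push it on its front face
- knuckle (a point): centre of the underside of the lower of the door's two knuckles, on their axis: 86 mm along y from the panel's centre and 62.5 mm below it (20 mm above the panel's underside), axes as the door. Each knuckle is a steel collar about 24 mm across, 18 mm high, with a 10 mm hole right through; the second is 110 mm above. Fully home, the underside rests on the seat
- door: the same door; origin at the centre of the panel's underside (hung: 40 mm above the bench, top edge 205 mm), axes as point door_center; the hinge is greased: it turns freely on the pins, stays where it is left and follows a light drag
- stand: grey plastic stand fixed to the bench, 110 x 150 mm, two parallel slots along its x axis at y = +40 and -40 mm, 16 mm wide, floor 12 mm above the bench, walls up to 45 mm; the door stands in either slot with its knuckles towards the stand's +x, the spare shelf in the other. Origin at the centre of its underside
- jar_low: low white screw jar, 52 mm wide, 36 mm high, standing; origin at the centre of its underside
- jar_tall: white screw jar, 56 mm wide, 85 mm high, standing; origin at the centre of its underside
- amber: brown bottle, 56 mm wide, 120 mm high, standing; origin at the centre of its underside
- beaker: clear cup, 70 mm wide, 90 mm high, standing; origin at the centre of its underside
- spatula: spatula 180 mm long lying on the table
- tub: white lidded tub, 120 mm wide, 90 mm high; origin at the centre of its underside
- spare: perforated metal shelf without knuckles, 12 x 140 x 120 mm high, standing in the other slot of the stand; origin at the centre of its underside, x through its thickness
There are look-alikes about, which are no part of the job. Leave any brown or turquoise look-alike of the stand alone. What is meant by the door is not turquoise, and is the larger of those in its own colour.

How it is judged:
By the outcome, as a careful person would: the job done as asked, in the order asked, and still so for the second after the job is handed in, with the robot touching nothing.
It also fails if it takes over 72 s, if anything falls off the work surface, if the arm or the gripper's body presses on something with over 40 N, if the wrist force passes 120 N, or if a joint passes its speed limit or range.

### The arm

A 6-joint arm with a two-finger parallel gripper is mounted at the origin on the work surface. World frame = base frame: x ahead of the robot, y to its left, z up, the work surface at z = 0. Lengths are in mm, angles in rad, forces in N, time in s.
With the tool pointing down it reaches from about 400 to 925 mm from the base axis. Payload 12.5 kg.
Tool frame: the origin (TCP) lies midway between the tips of the shut fingers; the grasp point (between the pads) lies 19 mm behind it (env.tcp_to_grasp is the distance from the TCP to the grasp point, in mm); z points along the fingers, y is the line along which they close (so a half turn about z gives the same grasp; the last joint's range is limited). The gripper opens to 95 mm and grips with 3 to 60 N. Pads are 20 mm wide; open, the fingers measure 119 mm over their backs; the gripper's body (75 mm by 180 mm) begins 59 mm behind the grasp point.
Start: joints at [-1.337, 0.491, 1.559, -0, 1.092, -0.106], TCP at [208.335, -589.274, 214.661] pointing down, gripper open.
Joint ranges: [-3.1, 3.1], [-0.84, 2.19], [0.05, 2.79], [-1.13, 4.28], [0.06, 2.93], [-2.69, 2.69]. Speed limits (rad/s): [2.22, 2.22, 2.79, 3.14, 3.14, 3.14].

### API

Orientations are given as [roll, pitch, yaw] about the fixed x, y, z axes, in that order (R = Rz(yaw) Ry(pitch) Rx(roll)).
In Python, from cell import env gives the robot as it stands. The module is installed in compiled form; this text tells all that it offers.
- The arm moves only by the tool step_arm, never from a script. Its argument "plan" is a list that holds one entry, the list of rows, each a list of 5 numbers: the shift along the tool's x, y, z in mm, then the turn about the tool's z in degrees, then the opening, from -1 (shut) to 1 (fully open). A call has 1 to 8 rows; each row is the pose to reach, as a shift and turn from the pose commanded when the call began, along the tool's axes at that moment; what a row does not reach only later rows make up. A row lasts 1/12 s, in which the tool goes at most 41.7 mm and 7.16 degrees, less where a joint would pass 70% of its speed; a pose out of reach is approached as far as the arm can. A call with a gripper value outside its range is refused whole. The fingers move at their own pace and stop on an object; the grip force is fixed at half the most. Time passes only in rows, so rows that repeat a pose let the fingers close. It gives the time, the measured TCP pose, the force, the opening and the grip force at its end, in the units of the state.
- env.state(): the state, without advancing time (a new reading comes with each control period).
- env.read_camera(name): name is "scene" or "side" or "wrist"; returns the picture (480x640x3 uint8, blue, green, red); there is no depth.
- env.get_calibration(name): a dict with "K" (3x3 intrinsics, pixels), "extrinsics" (4x4, takes a point from world to camera coordinates). Camera axes: x right, y up, looking along -z (the intrinsics and any distortion apply to the point x, -y, -z); pixel columns grow to the right and rows downward; lengths in mm; the calibration is good to about 2 mm. A picture is of the moment at which its call begins: read the wrist's pose just before it. get_calibration takes no time and is no camera call; for the wrist camera it gives the pose at the moment of the call.
- env.job_done(): hands the job in; it is judged then, once.
The state is a dict: "t": time; "joints": joint angles; "qvel": joint speeds; "tau": joint torques, N m; "eef_pos": TCP position; "tcp_rot": TCP orientation; "ft_force": force on the tool from outside, world axes, zero at the start; "moment": the same for the moment, N m; "opening": opening from 0.0 (shut) to 1.0 (fully open); "grip_force": force on a finger pad.
Only numpy, scipy, OpenCV 4.12 (cv2) and the standard library are available. Lean on these libraries where they do the work, as an engineer would, in place of code of your own. Each camera call takes 0.05 s, during which the arm holds its last target. There are 200 camera calls.

## Working session

There is one attempt and no reset: what is moved stays moved. The work goes in short steps, Python scripts to look and compute and a tool call to move; the robot and the scene stay as the last step left them, time stands still between calls to the robot, and variables do not carry over. Pictures are saved under pics/ and viewed, at most 10 in all, crops included, and the job is handed in when it is done.

Besides the shell and the picture viewer there is one more tool, called as a command line: name --argument value ..., lists and objects as JSON in quotes. step_arm: Moves the arm, as the interface text tells. Its arguments: {"type":"object","properties":{"plan":{"type":"array"}},"required":["plan"]}

```bash
mkdir -p pics; ls
python3 - <<'E'
from cell import env
import cv2,numpy as np
s=env.state();print(s)
for n in("scene","side"):
    cv2.imwrite(f"pics/{n}0.png",env.read_camera(n));c=env.get_calibration(n);print(n,c)
print(env.tcp_to_grasp)
E
```

```text
pics
{'t': 0.0, 'joints': array([-1.33661803e+00,  4.91554851e-01,  1.55947341e+00, -7.02863611e-06,
        1.09172135e+00, -1.05595886e-01]), 'qvel': array([ 0.00086436, -0.0009108 ,  0.00049162,  0.00012575, -0.00030277,
       -0.00039633]), 'tau': array([-1.96710812e-04, -6.12643790e+01, -2.58175117e+01,  6.92507531e-02,
        4.82877425e-02, -8.75399064e-05]), 'eef_pos': array([ 208.25748008, -589.00458808,  214.05643133]), 'tcp_rot': array([-3.14044148e+00, -1.15743974e-04,  3.39777364e-01]), 'ft_force': array([ 0.00495127, -0.16635914,  0.66131911]), 'moment': array([-0.02929745, -0.02160501,  0.02658899]), 'grip_force': 0.0, 'opening': 1.003405466409666}
scene {'K': array([[529.9450827 ,   0.        , 328.47213254],
       [  0.        , 529.9450827 , 243.30078298],
       [  0.        ,   0.        ,   1.        ]]), 'extrinsics': array([[-5.44733564e-01,  8.38603488e-01, -3.08790666e-03,
         3.13641594e+02],
       [-7.10593214e-01, -4.59620003e-01,  5.32735147e-01,
         3.39822101e+02],
       [ 4.45334288e-01,  2.92392960e-01,  8.46276390e-01,
        -1.54281307e+03],
       [ 0.00000000e+00,  0.00000000e+00,  0.00000000e+00,
         1.00000000e+00]])}
side {'K': array([[482.78670264,   0.        , 309.51831392],
       [  0.        , 482.78670264, 231.63671762],
       [  0.        ,   0.        ,   1.        ]]), 'extrinsics': array([[-9.63508491e-01, -2.67504588e-01,  9.62720161e-03,
         5.44524695e+02],
       [ 1.83842088e-01, -6.35171721e-01,  7.50172628e-01,
        -2.06504986e+02],
       [-1.94559694e-01,  7.24567581e-01,  6.61171949e-01,
        -1.25365541e+03],
       [ 0.00000000e+00,  0.00000000e+00,  0.00000000e+00,
         1.00000000e+00]])}
18.8
```

View pics/scene0.png

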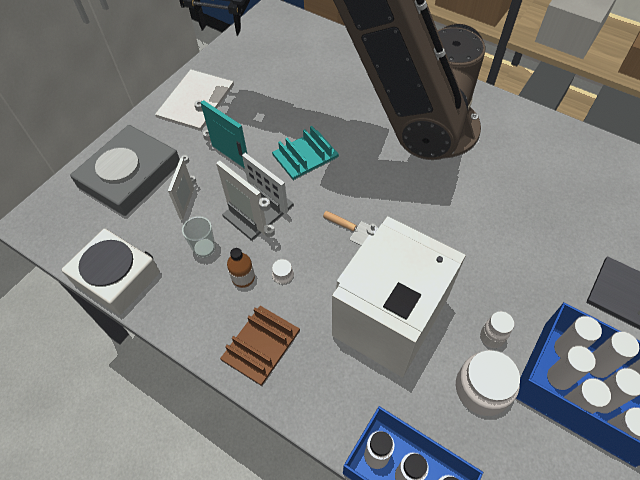

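View pics/side0.png

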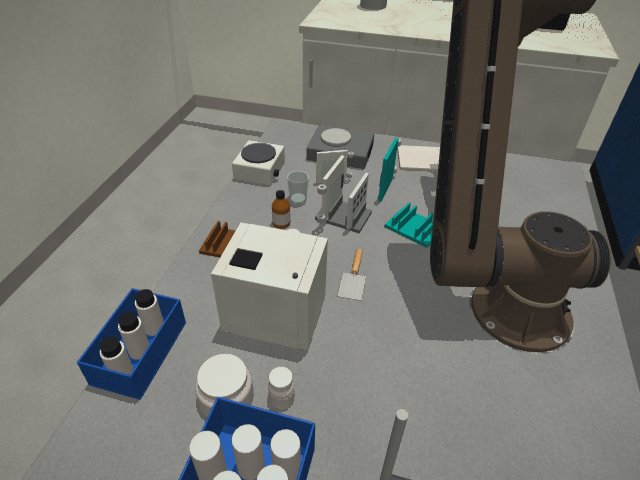

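The scene view shows the cabinet at about (400,290), the stand with door and spare at (250,205), and look-alikes in turquoise and brown plus a small white panel at (180,190). I'll measure these with enlarged crops.

```bash
cat > h.py <<'E'
import numpy as np,cv2
from cell import env
def ray(n,uv,c=None):
    c=c or env.get_calibration(n);K=c["K"];E=c["extrinsics"];R=E[:3,:3];t=E[:3,3]
    d=np.linalg.inv(K)@np.array([uv[0],uv[1],1.]);d=d*[1,-1,-1]
    d=R.T@d;return -R.T@t,d/np.linalg.norm(d)
def plane(n,uv,z,c=None):
    o,d=ray(n,uv,c);return o+d*(z-o[2])/d[2]
def tri(*obs):
    A=0;b=0
    for n,uv,*c in obs:
        o,d=ray(n,uv,*c);P=np.eye(3)-np.outer(d,d);A=A+P;b=b+P@o
    return np.linalg.solve(A,b)
def proj(n,p,c=None):
    c=c or env.get_calibration(n);E=c["extrinsics"];q=E[:3,:3]@np.asarray(p,float)+E[:3,3]
    q=c["K"]@(q*[1,-1,-1]);return q[:2]/q[2]
E
python3 - <<'E'
from h import *
a=cv2.imread("pics/scene0.png");b=cv2.imread("pics/side0.png")
A=cv2.resize(a[150:250,190:310],None,fx=3.3,fy=3.3,interpolation=cv2.INTER_CUBIC)
B=cv2.resize(a[205:385,320:480],None,fx=3.3,fy=3.3,interpolation=cv2.INTER_CUBIC)
cv2.imwrite("pics/cab.png",cv2.resize(a[205:345,320:480],(800,700-100)[:2] and (640,560),interpolation=cv2.INTER_CUBIC))
S=cv2.resize(a[150:250,200:300],(400,400),interpolation=cv2.INTER_CUBIC)
T=cv2.resize(b[140:240,300:400],(400,400),interpolation=cv2.INTER_CUBIC)
cv2.imwrite("pics/stand.png",np.hstack([S,T]))
for p in [(385,218),(465,258),(408,346),(333,290)]: print(plane("scene",p,215))
for p in [(240,225),(328,236),(318,288),(215,276)]: print(plane("side",p,215))
E
```

```text
[503.52160453  94.90611574 215.        ]
[501.43086421 277.08186273 215.        ]
[726.16908252 270.01447554 215.        ]
[704.50734773  94.8015567  215.        ]
[711.84382698 109.5079861  215.        ]
[497.14982037  88.97772995 215.        ]
[478.00088378 254.63893507 215.        ]
[700.8014752  282.55557402 215.        ]
```

View pics/cab.png

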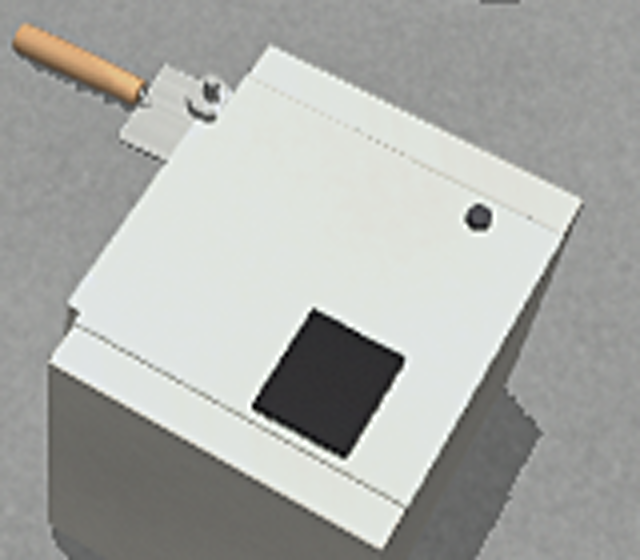

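View pics/stand.png

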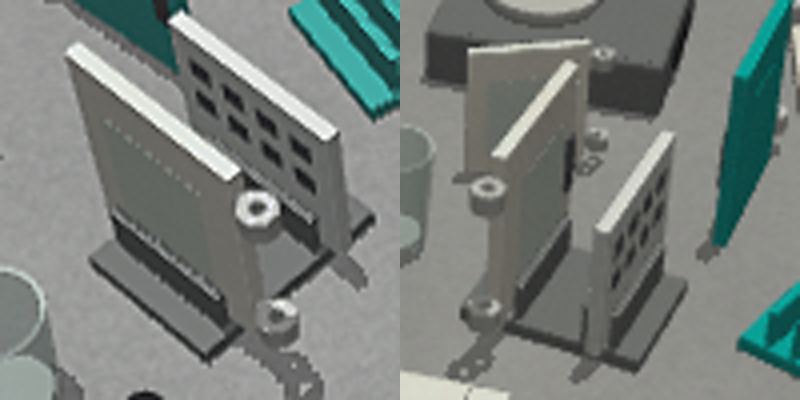

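The crops give: cabinet top corners at scene px (387,216), (465,256), (415,342), (332,295), with the upper hinge pin near (372,227). The door's top edge runs from about (218,162) to (259,194), with the upper knuckle hole at (264,201) in scene and (322,186) in side. The frame side faces -y world, so the knuckles already point roughly towards +y.

Run:
```python
from h import *
np.set_printoptions(precision=1,suppress=True)
f=lambda U,V,ox,oy:(ox+(U+.5)/4-.5,oy+(V+.5)/4-.5)
C=[plane("scene",f(U,V,320,205),215) for U,V in[(270,45),(581,203),(382,549),(50,362)]]
C=np.array(C);print(C)
print([np.linalg.norm(C[i]-C[(i+1)%4]) for i in range(4)])
M=np.array([[-90,110],[90,110],[90,-110],[-90,-110]],float)
# rigid fit cab->world
Q=C[:,:2];H=(M-M.mean(0)).T@(Q-Q.mean(0));th=np.arctan2(H[0,1]-H[1,0],H[0,0]+H[1,1])
R=np.array([[np.cos(th),-np.sin(th)],[np.sin(th),np.cos(th)]]);o=Q.mean(0)
print("cab",o,np.degrees(th),"res",Q-(o+M@R.T))
print("hinge mark",o+R@[-112,86],"stop",o+R@[-105,-62])
print("hinge px scene @186",proj("scene",[*(o+R@[-112,86]),186]),"pin seen", plane("scene",f(210,86,320,205),186))
print("open door centre",o+R@[-198,86])
L=lambda U,V:f(U,V,200,150);S=lambda U,V:f(U-400,V,300,140)
far=tri(("scene",L(74,46)),("side",S(574,62)));near=tri(("scene",L(237,178)),("side",S(500,156)))
kn=tri(("scene",L(258,207)),("side",S(488,187)))
print("top far,near",far,near,np.linalg.norm(far-near),"kn",kn)
print("plane177",plane("scene",L(74,46),177),plane("scene",L(237,178),177),"side",plane("side",S(574,62),177),plane("side",S(500,156),177))
print("kn plane160",plane("scene",L(258,207),160),plane("side",S(488,187),160))
```

```text
[[496.4  95.9 215. ]
 [496.  274.3 215. ]
 [712.2 277.1 215. ]
 [714.6  99.3 215. ]]
[np.float64(178.3044497606447), np.float64(216.19294035135565), np.float64(177.78682873263307), np.float64(218.29240961387563)]
cab [604.8 186.7] 90.67628768361955 res [[ 0.5  0.6]
 [ 2.3 -1.1]
 [-1.6 -0.8]
 [-1.2  1.4]]
hinge mark [520.1  73.7] stop [668.   82.4]
hinge px scene @186 [371.3 226.7] pin seen [517.9  74.4 186. ]
open door centre [521.1 -12.3]
top far,near [ 550.3 -324.3  178. ] [ 574.8 -186.9  177.5] 139.63658092288028 kn [ 577.9 -171.4  162. ]
plane177 [ 549.8 -324.9  177. ] [ 575.7 -185.9  177. ] side [ 550.5 -326.   177. ] [ 574.5 -189.3  177. ]
kn plane160 [ 576.3 -173.   160. ] [ 578.8 -173.2  160. ]
```

All checks agree: top edge 139.6 mm long at z=177, knuckle on its predicted spot, and the pin seen near the mark. I'll look at the pin with the wrist camera first, at the hanging yaw.

```bash
cat >> h.py <<'E'
def to(p,yaw=None):
    "shift in tool axes and turn (deg) from measured pose to world TCP p"
    s=env.state();y=s["tcp_rot"][2];d=np.asarray(p)-s["eef_pos"]
    t=0 if yaw is None else -(yaw-np.degrees(y)+180)%360-0
    t=0 if yaw is None else -((yaw-np.degrees(y)+180)%360-180)
    return np.round([d[0]*np.cos(y)+d[1]*np.sin(y),d[0]*np.sin(y)-d[1]*np.cos(y),-d[2],t],1)
E
python3 -c "
from h import *
print(to([521,-30,330],90.7))"
```

```text
[ 481.2 -422.8 -115.9  -71.2]
```

step_arm --plan '[[[0,0,-40,0,1],[30,-26,-75,-7,1],[60,-52,-110,-14,1],[90,-78,-116,-21,1],[120,-105,-116,-28,1],[150,-131,-116,-35,1],[180,-157,-116,-42,1],[210,-183,-116,-49,1]]]'

```text
t: 0.77
eef_pos: [340.5, -354.0, 330.7]
tcp_rot: [3.141, 0.0, 1.201]
ft_force: [1.3, -0.9, 0.5]
opening: 1.0
grip_force: 0.0
```

```bash
python3 -c "
from h import *
print(to([521,-30,330],90.7), env.state()['eef_pos'])"
```

```text
[367.4  51.1   0.7 -21.9] [ 340.49790103 -354.02244426  330.66754212]
```

step_arm --plan '[[[40,5,1,-4,1],[80,11,1,-8,1],[120,17,1,-12,1],[160,22,1,-16,1],[200,28,1,-20,1],[240,33,1,-22,1],[280,39,1,-22,1],[320,45,1,-22,1]]]'

```text
t: 1.43
eef_pos: [499.9, -72.7, 329.6]
tcp_rot: [-3.141, 0.0, 1.579]
ft_force: [1.4, -1.1, 0.7]
opening: 1.001
grip_force: 0.0
```

step_arm --plan '[[[25,0,0,0,1],[40,0,0,0,1],[40,0,0,0,1],[40,0,0,0,1]]]'

```text
t: 1.77
eef_pos: [499.0, -34.4, 329.5]
tcp_rot: [-3.141, 0.0, 1.581]
ft_force: [-0.1, 0.3, -0.2]
opening: 0.996
grip_force: 0.0
```

Run:
```python
from h import *
s=env.state();print(s['eef_pos'],np.degrees(s['tcp_rot']))
c=env.get_calibration("wrist");I=env.read_camera("wrist");cv2.imwrite("pics/w1.png",I);np.save("w1.npy",c)
print(c["K"],proj("wrist",[520,73.7,186],c),proj("wrist",[520,73.7,76],c), -c["extrinsics"][:3,:3].T@c["extrinsics"][:3,3])
```

```text
[499.01127788 -34.35432439 329.45655635] [-1.79980998e+02  1.24472241e-02  9.05699897e+01]
[[382.04340838   0.         319.21490411]
 [  0.         382.04340838 244.22962627]
 [  0.           0.           1.        ]] [348.68620096  94.65795432] [340.86771362 106.66792051] [497.82689215  40.22068059 498.17001959]
```

View pics/w1.png

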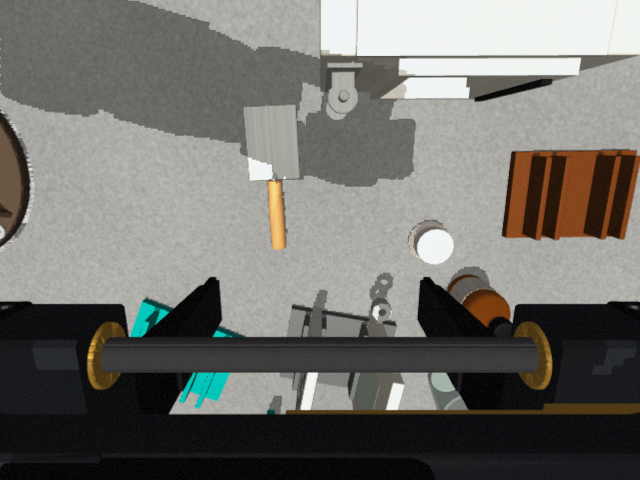

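The wrist view (camera ahead of the fingers, so it will look down through the held knuckle) shows the upper pin at about (344,96), a few px left of the predicted mark (349,95), with the stand and door at the bottom (380,330). Next, the door grasp.

Run:
```python
from h import *
np.set_printoptions(precision=1,suppress=True)
c=np.load("w1.npy",allow_pickle=True).item()
print("pin",plane("wrist",(344,96),186,c))
print("kn door",plane("wrist",(379.5,312),160,c),"jar_low",plane("wrist",(434,245),36,c),"amber",plane("scene",(236,252),120),"beaker",plane("scene",(198,228),90))
# target TCP over door
print(to([562.7,-256,330],79.7))
```

```text
pin [516.4  72.7 186. ]
kn door [ 557.3 -119.5  160. ] jar_low [642.8 -85.9  36. ] amber [ 700.9 -163.1  120. ] beaker [ 685.6 -294.6   90. ]
[-221.5   61.7   -0.5   10.8]
```

step_arm --plan '[[[-37,10,0,4,0],[-74,20,0,8,0],[-111,30,0,11,0],[-148,41,0,11,0],[-185,52,0,11,0],[-221,62,0,11,0],[-221,62,20,11,0],[-221,62,50,11,0]]]'

```text
t: 2.48
eef_pos: [563.0, -259.4, 280.4]
tcp_rot: [3.138, 0.002, 1.383]
ft_force: [0.4, -0.2, -0.9]
opening: 0.524
grip_force: 0.0
```

Run:
```python
from h import *
s=env.state();print(s['eef_pos'],np.degrees(s['tcp_rot']))
print(to([562.7,-256,150],79.7))
c=env.get_calibration("wrist");I=env.read_camera("wrist");cv2.imwrite("pics/w2.png",I)
print("kn pred",proj("wrist",[578,-171.4,160],c),"edge",proj("wrist",[562.7,-256,177],c),proj("wrist",[575,-187,177],c))
```

```text
[ 563.02553629 -259.41279993  280.40707464] [1.79783598e+02 9.44889508e-02 7.92161224e+01]
[  3.3  -1.  130.4  -0.5]
kn pred [316.86581051 118.16033757] edge [318.24334395 239.76502276] [316.84211223 141.15388119]
```

View pics/w2.png

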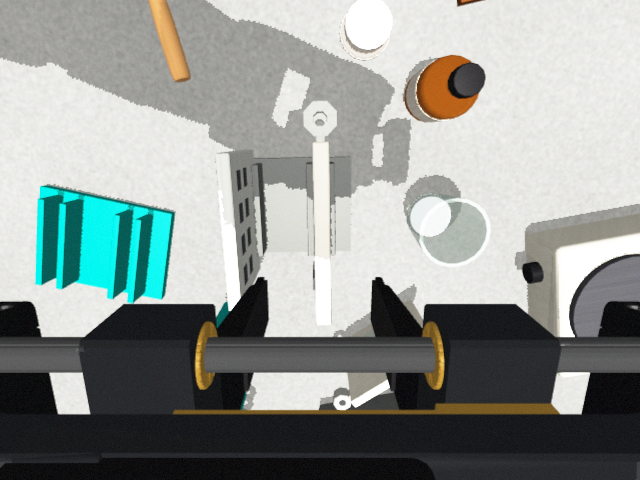

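The wrist view shows the door's edge at x≈321 from row 141 to 325, centred between the fingers, with the knuckle at (319,117) as predicted. Descend and grip.

step_arm --plan '[[[3,0,35,-0.6,0],[3,0,70,-0.6,0],[3,0,100,-0.6,0],[3,0,120,-0.6,0],[3,0,130,-0.6,0],[3,0,132,-0.6,0],[3,0,132,-0.6,0],[3,0,132,-0.6,0]]]'

```text
t: 3.2
eef_pos: [563.9, -252.9, 149.2]
tcp_rot: [3.14, 0.001, 1.397]
ft_force: [1.0, -0.7, 0.8]
opening: 0.5
grip_force: 0.0
```

step_arm --plan '[[[0,0,0,0,-0.6],[0,0,0,0,-1],[0,0,0,0,-1],[0,0,0,0,-1],[0,0,0,0,-1],[0,0,0,0,-1]]]'

```text
t: 3.7
eef_pos: [563.5, -252.3, 147.8]
tcp_rot: [3.141, 0.0, 1.398]
ft_force: [0.6, -0.9, -0.4]
opening: 0.137
grip_force: 0.1
```

step_arm --plan '[[[0,0,0,0,-1],[0,0,0,0,-1],[0,0,0,0,-1],[0,0,-3,0,-1],[0,0,-10,0,-1],[0,0,-22,0,-1],[0,0,-40,0,-1],[0,0,-60,0,-1]]]'

```text
t: 4.37
eef_pos: [562.6, -252.0, 207.8]
tcp_rot: [-3.139, -0.001, 1.397]
ft_force: [-0.2, 0.4, -2.6]
opening: 0.127
grip_force: 30.0
```

```bash
python3 -c "
from h import *
s=env.state();print(s['eef_pos'],s['ft_force'],s['moment'],s['grip_force'],s['opening'])
print(to([517,-12,255],90.7))"
```

```text
[ 562.58325939 -252.00515889  207.78673476] [-0.21295923  0.39131149 -2.58006858] [ 0.00788036 -0.10849662 -0.00945937] 29.990391433238983 0.1270502610401427
[228.5 -86.3 -47.2 -10.6]
```

step_arm --plan '[[[20,-8,0,-2,-1],[50,-19,0,-4,-1],[85,-32,0,-6,-1],[120,-45,0,-8,-1],[155,-58,0,-10,-1],[185,-70,0,-10.6,-1],[205,-79,0,-10.6,-1],[215,-83,0,-10.6,-1]]]'

```text
t: 5.03
eef_pos: [517.2, -23.8, 208.0]
tcp_rot: [-3.14, -0.0, 1.584]
ft_force: [0.3, 0.3, -3.3]
opening: 0.122
grip_force: 30.0
```

step_arm --plan '[[[0,0,0,0,-1],[0,0,0,0,-1],[0,0,0,0,-1]]]'

```text
t: 5.28
eef_pos: [519.0, -27.1, 207.7]
tcp_rot: [-3.141, 0.0, 1.582]
ft_force: [0.4, -0.2, -3.1]
opening: 0.124
grip_force: 30.0
```

Run:
```python
from h import *
s=env.state();print(s['eef_pos'],np.degrees(s['tcp_rot']),s['ft_force'])
c=env.get_calibration("wrist");I=env.read_camera("wrist");np.save("w3.npy",c);cv2.imwrite("pics/w3.png",I)
print(proj("wrist",[516.4,72.7,186],c))
x0,y0=220,20
cv2.imwrite("pics/w3c.png",cv2.resize(I[y0:y0+160,x0:x0+200],(800,640)[:1]*0 or (750,600),interpolation=cv2.INTER_CUBIC))
```

```text
[518.97927548 -27.11653868 207.68689286] [-1.79993550e+02  2.12359273e-02  9.06360306e+01] [ 0.35469808 -0.15388728 -3.10016244]
[317.03360111  83.20398185]
```

View pics/w3c.png

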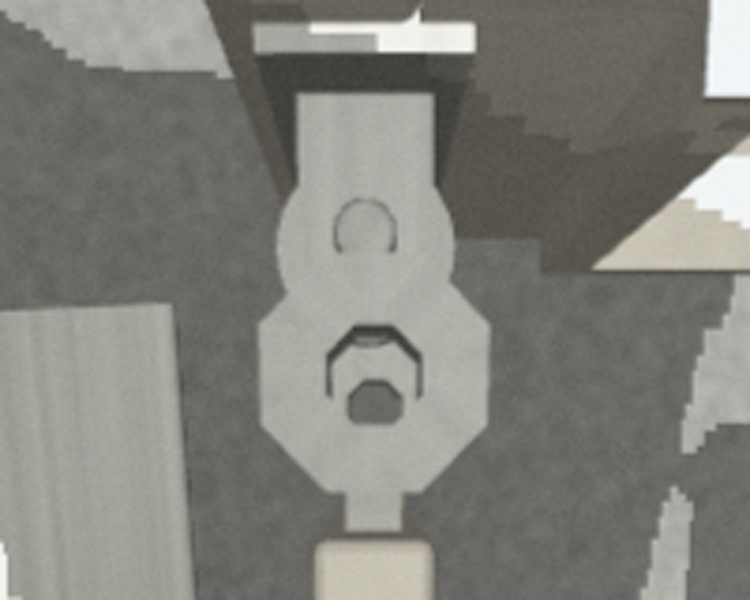

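The crop (scale 3.75, origin 220,20) shows the pin top at about (365.5,228), the upper knuckle hole at (374.5,371), and through it the lower knuckle's hole at about (375,402). That gives both the offset and the door's tilt.

Run:
```python
from h import *
np.set_printoptions(precision=2,suppress=True)
c=np.load("w3.npy",allow_pickle=True).item()
f=lambda U,V:(220+(U+.5)/3.75-.5,20+(V+.5)/3.75-.5)
pin=plane("wrist",f(365.5,228),186,c);k=plane("wrist",f(374.5,371),219.7,c);kl=plane("wrist",f(375,402),109.7,c)
print(pin,k,kl,pin-k)
t=np.array([518.98,-27.12])
print("k rel tcp",k[:2]-t)
# required dy -> tool
y=np.radians(90.636);d=pin-k
print("tool",d[0]*np.cos(y)+d[1]*np.sin(y),d[0]*np.sin(y)-d[1]*np.cos(y))
```

```text
[516.42  73.89 186.  ] [517.69  55.42 219.7 ] [517.85  55.75 109.7 ] [ -1.27  18.47 -33.7 ]
k rel tcp [-1.29 82.54]
tool 18.48259526333477 -1.0678773640807349
```

step_arm --plan '[[[4,0,0,0,-1],[9,-1,0,0,-1],[14,-1.1,2,0,-1],[18.5,-1.1,5,0,-1],[18.5,-1.1,9,0,-1],[18.5,-1.1,10,0,-1],[18.5,-1.1,10,0,-1],[18.5,-1.1,10,0,-1]]]'

```text
t: 6.0
eef_pos: [517.5, -7.8, 197.5]
tcp_rot: [-3.141, 0.0, 1.582]
ft_force: [0.1, -0.2, -2.6]
opening: 0.126
grip_force: 30.0
```

Run:
```python
from h import *
s=env.state();print(s['eef_pos'],np.degrees(s['tcp_rot']),s['ft_force'])
c=env.get_calibration("wrist");I=env.read_camera("wrist");np.save("w4.npy",c)
z=s['eef_pos'][2]
print(proj("wrist",[s['eef_pos'][0]-1.29,s['eef_pos'][1]+82.5,z+12],c),proj("wrist",[516.42,73.89,186],c))
x0,y0=280,75
cv2.imwrite("pics/w4c.png",cv2.resize(I[y0:y0+80,x0:x0+80],(600,600),interpolation=cv2.INTER_CUBIC))
```

```text
[517.48325465  -7.80957329 197.46135807] [-1.79986730e+02  6.69960291e-03  9.06702645e+01] [ 0.08100871 -0.19901744 -2.55736074]
[319.64799849 118.68163634] [320.08456246 123.33617631]
```

View pics/w4c.png

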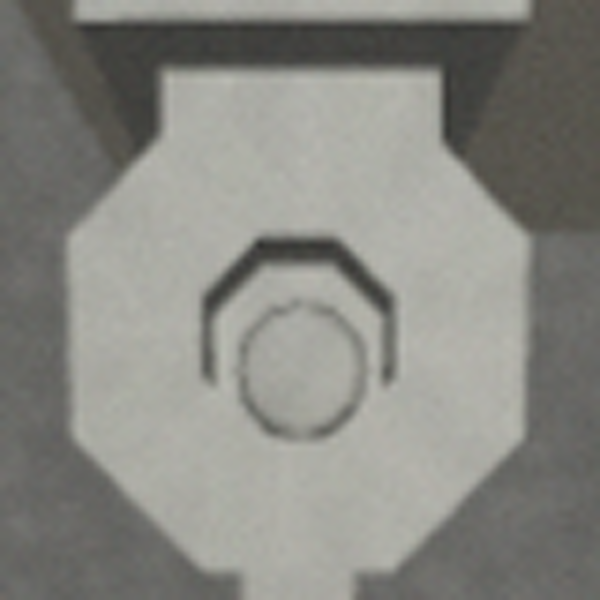

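The pin disc sits at crop (302,371) and the hole's top rim centre at (299.5,334.5) (scale 7.5, origin 280,75), so the pin is inside the hole's view. Remaining offset:

Run:
```python
from h import *
np.set_printoptions(precision=2,suppress=True)
c=np.load("w4.npy",allow_pickle=True).item()
f=lambda U,V:(280+(U+.5)/7.5-.5,75+(V+.5)/7.5-.5)
pin=plane("wrist",f(302,371),186,c);k=plane("wrist",f(299.5,334.5),209.5,c);d=pin-k
y=np.radians(90.67)
print(pin,k,"tool",d[0]*np.cos(y)+d[1]*np.sin(y),d[0]*np.sin(y)-d[1]*np.cos(y))
print(to([517.5,-7.8,197.5]))
```

```text
[516.31  73.59 186.  ] [516.14  74.51 209.5 ] tool -0.9204297405908385 0.16202763548307172
[ 0.1 -0.   0.1  0. ]
```

step_arm --plan '[[[-0.9,0.2,0,0,-1],[-0.9,0.2,2,0,-1],[-0.9,0.2,4,0,-1],[-0.9,0.2,5,0,-1],[-0.9,0.2,6,0,-1],[-0.9,0.2,7,0,-1],[-0.9,0.2,8,0,-1],[-0.9,0.2,8,0,-1]]]'

```text
t: 6.72
eef_pos: [517.6, -8.6, 189.4]
tcp_rot: [-3.141, 0.0, 1.583]
ft_force: [-0.1, -0.0, -2.8]
opening: 0.124
grip_force: 30.0
```

No contact force at 2–3 mm below the pin tops, so both pins appear to be entered. Continuing gently.

step_arm --plan '[[[0,0,1,0,-1],[0,0,2,0,-1],[0,0,3,0,-1],[0,0,4,0,-1],[0,0,5,0,-1],[0,0,6,0,-1],[0,0,6,0,-1]]]'

```text
t: 7.3
eef_pos: [517.6, -8.6, 183.4]
tcp_rot: [-3.141, 0.0, 1.582]
ft_force: [-0.1, -0.1, -2.9]
opening: 0.125
grip_force: 30.0
```

step_arm --plan '[[[0,0,1,0,-1],[0,0,2,0,-1],[0,0,3,0,-1],[0,0,4,0,-1],[0,0,5,0,-1],[0,0,5.5,0,-1],[0,0,6,0,-1],[0,0,6,0,-1]]]'

```text
t: 7.97
eef_pos: [517.6, -8.7, 177.5]
tcp_rot: [-3.142, 0.0, 1.582]
ft_force: [-0.6, 0.5, -4.5]
opening: 0.127
grip_force: 30.0
```

step_arm --plan '[[[0,0,0.4,0,-1],[0,0,0.8,0,-1],[0,0,1.2,0,-1],[0,0,1.2,0,-1]]]'

```text
t: 8.3
eef_pos: [517.6, -8.6, 176.3]
tcp_rot: [-3.141, 0.0, 1.583]
ft_force: [0.2, 0.0, -4.1]
opening: 0.123
grip_force: 30.0
```

step_arm --plan '[[[0,0,0.4,0,-1],[0,0,0.8,0,-1],[0,0,0.8,0,-1]]]'

```text
t: 8.55
eef_pos: [517.8, -8.7, 175.8]
tcp_rot: [3.141, 0.0, 1.582]
ft_force: [1.1, -0.2, 0.2]
opening: 0.125
grip_force: 30.0
```

step_arm --plan '[[[0,0,0.3,0,-1],[0,0,0.6,0,-1],[0,0,0.6,0,-1]]]'

```text
t: 8.8
eef_pos: [517.9, -8.8, 175.5]
tcp_rot: [3.141, 0.0, 1.582]
ft_force: [-0.9, -1.7, 4.8]
opening: 0.124
grip_force: 30.0
```

Resting firmly at TCP z≈175.7, right at the predicted home height (176). Release and rise.

step_arm --plan '[[[0,0,0,0,-0.6],[0,0,0,0,-0.2],[0,0,0,0,0],[0,0,0,0,0],[0,0,0,0,0],[0,0,-10,0,0],[0,0,-35,0,0],[0,0,-70,0,0]]]'

```text
t: 9.47
eef_pos: [516.7, -8.5, 244.6]
tcp_rot: [-3.137, -0.001, 1.582]
ft_force: [0.8, -0.4, -0.4]
opening: 0.496
grip_force: 0.0
```

Run:
```python
from h import *
s=env.state();print(s['eef_pos'],np.degrees(s['tcp_rot']),s['ft_force'],s['opening'])
c=env.get_calibration("wrist");I=env.read_camera("wrist")
cv2.imwrite("pics/w5.png",I)
p=[516.3,73.6]
for n in("wrist",): print("knuckle top pred",proj(n,[*p,188],c),"edge",proj(n,[517,3.6+0,205],c))
cv2.imwrite("pics/w5s.png",np.hstack([cv2.resize(I[60:360,200:440],(480,600)),cv2.resize(env.read_camera("side")[210:310,265:318],(318,600))]))
# push plan: pivot p, finger contact radius r at door front face offset 6mm+clear
for n in("scene","side"): print(n,proj(n,[*p,188]))
```

```text
[516.6988541   -8.51325281 244.57964837] [-1.79751418e+02 -3.50932508e-02  9.06640207e+01] [ 0.82788981 -0.40575496 -0.37104496] 0.49620738513542423
knuckle top pred [321.48096567 125.96232893] edge [321.29063939 253.58632665]
scene [372.25079144 224.92135921]
side [321.49560183 238.73748723]
```

View pics/w5s.png

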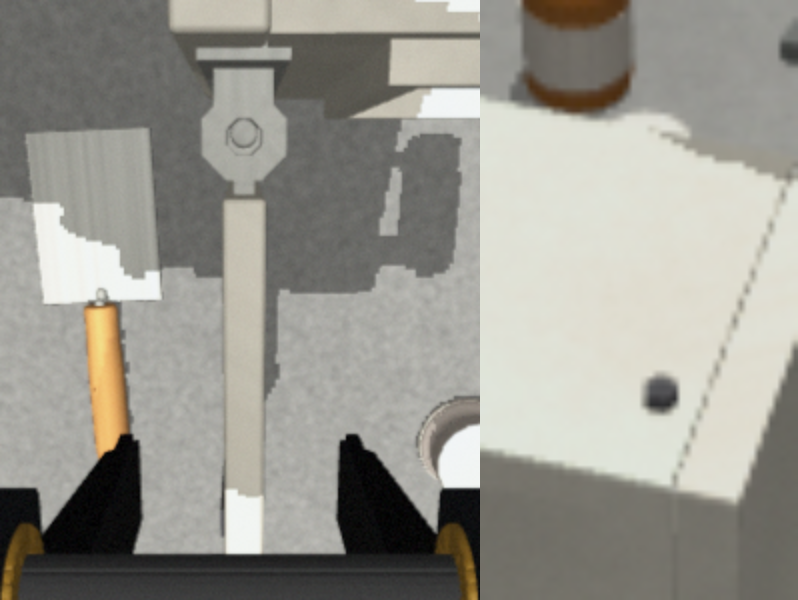

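The wrist crop shows the upper pin centred in the knuckle hole at crop (244,136), near the knuckle's top, and the door standing square; it's hung. Next: fingers shut, down beside the front face near the free edge.

Run:
```python
from h import *
np.set_printoptions(precision=1,suppress=True)
print(to([489.9,-61.7,245],90.7),env.state()["joints"])
r,h=135,18
for k in range(1,9):
    a=np.radians(1.25*k);print([round(r*(1-np.cos(a))-h*np.sin(a),1),round(r*np.sin(a)+h*(1-np.cos(a)),1),0,-1.25*k,-1],end=",")
```

```text
[-52.6 -30.2   5.1  -0. ] [-0.1  0.3  1.8 -0.   1.1 -0.2]
[np.float64(-0.4), np.float64(2.9), 0, -1.25, -1],[np.float64(-0.7), np.float64(5.9), 0, -2.5, -1],[np.float64(-0.9), np.float64(8.9), 0, -3.75, -1],[np.float64(-1.1), np.float64(11.8), 0, -5.0, -1],[np.float64(-1.2), np.float64(14.8), 0, -6.25, -1],[np.float64(-1.2), np.float64(17.8), 0, -7.5, -1],[np.float64(-1.2), np.float64(20.7), 0, -8.75, -1],[np.float64(-1.1), np.float64(23.7), 0, -10.0, -1],
```

step_arm --plan '[[[-18,-10,0,0,-0.5],[-36,-20,0,0,-1],[-52.6,-30.2,0,0,-1],[-52.6,-30.2,15,0,-1],[-52.6,-30.2,40,0,-1],[-52.6,-30.2,65,0,-1],[-52.6,-30.2,85,0,-1],[-52.6,-30.2,85,0,-1]]]'

```text
t: 10.23
eef_pos: [486.6, -61.3, 157.3]
tcp_rot: [-3.137, -0.001, 1.582]
ft_force: [-0.6, -0.3, -0.7]
opening: 0.022
grip_force: 0.0
```

step_arm --plan '[[[0,2,0,0,-1],[0,4,0,0,-1],[0,6,0,0,-1],[0,8,0,0,-1],[0,8,0,0,-1]]]'

```text
t: 10.65
eef_pos: [496.8, -61.6, 160.8]
tcp_rot: [3.14, 0.001, 1.583]
ft_force: [-0.0, -0.1, -0.5]
opening: 0.005
grip_force: 0.0
```

step_arm --plan '[[[-0.4,2.9,0,-1.25,-1],[-0.7,5.9,0,-2.5,-1],[-0.9,8.9,0,-3.75,-1],[-1.1,11.8,0,-5,-1],[-1.2,14.8,0,-6.25,-1],[-1.2,17.8,0,-7.5,-1],[-1.2,20.7,0,-8.75,-1],[-1.1,23.7,0,-10,-1]]]'

```text
t: 11.32
eef_pos: [520.1, -62.3, 159.9]
tcp_rot: [-3.141, 0.0, 1.759]
ft_force: [-1.1, 0.2, 0.1]
opening: 0.003
grip_force: 0.1
```

step_arm --plan '[[[-0.4,2.9,0,-1.25,-1],[-0.7,5.9,0,-2.5,-1],[-0.9,8.9,0,-3.75,-1],[-1.1,11.8,0,-5,-1],[-1.2,14.8,0,-6.25,-1],[-1.2,17.8,0,-7.5,-1],[-1.2,20.7,0,-8.75,-1],[-1.1,23.7,0,-10,-1]]]'

```text
t: 11.98
eef_pos: [543.5, -58.9, 160.0]
tcp_rot: [-3.142, 0.0, 1.934]
ft_force: [-0.9, -0.8, -0.6]
opening: 0.005
grip_force: 0.1
```

step_arm --plan '[[[-0.4,2.9,0,-1.25,-1],[-0.7,5.9,0,-2.5,-1],[-0.9,8.9,0,-3.75,-1],[-1.1,11.8,0,-5,-1],[-1.2,14.8,0,-6.25,-1],[-1.2,17.8,0,-7.5,-1],[-1.2,20.7,0,-8.75,-1],[-1.1,23.7,0,-10,-1]]]'

```text
t: 12.65
eef_pos: [566.1, -51.6, 160.0]
tcp_rot: [-3.142, 0.0, 2.108]
ft_force: [0.0, -0.5, 0.8]
opening: 0.004
grip_force: 0.1
```

step_arm --plan '[[[-0.4,2.9,0,-1.25,-1],[-0.7,5.9,0,-2.5,-1],[-0.9,8.9,0,-3.75,-1],[-1.1,11.8,0,-5,-1],[-1.2,14.8,0,-6.25,-1],[-1.2,17.8,0,-7.5,-1],[-1.2,20.7,0,-8.75,-1],[-1.1,23.7,0,-10,-1]]]'

```text
t: 13.32
eef_pos: [587.0, -40.4, 160.0]
tcp_rot: [-3.142, 0.0, 2.283]
ft_force: [-0.3, 0.2, -0.9]
opening: 0.005
grip_force: 0.1
```

Run:
```python
from h import *
s=env.state();d=s['eef_pos'][:2]-[516.3,73.6];y=s['tcp_rot'][2];x=np.array([np.cos(y),np.sin(y)]);t=np.array([np.sin(y),-np.cos(y)])
print("r,h",-d@x,-d@t,np.degrees(y),s['ft_force'],s['joints'])
I=env.read_camera("scene");cv2.imwrite("pics/s6.png",cv2.resize(I[160:360,230:480],(750,600)))
```

```text
r,h 132.50863310328805 20.920474638109358 130.79523668826363 [-0.34821372  0.16840414 -0.94409868] [-1.80870849e-01  4.99031162e-01  1.71190059e+00 -1.16175708e-04
  9.30609479e-01 -8.92812652e-01]
```

View pics/s6.png

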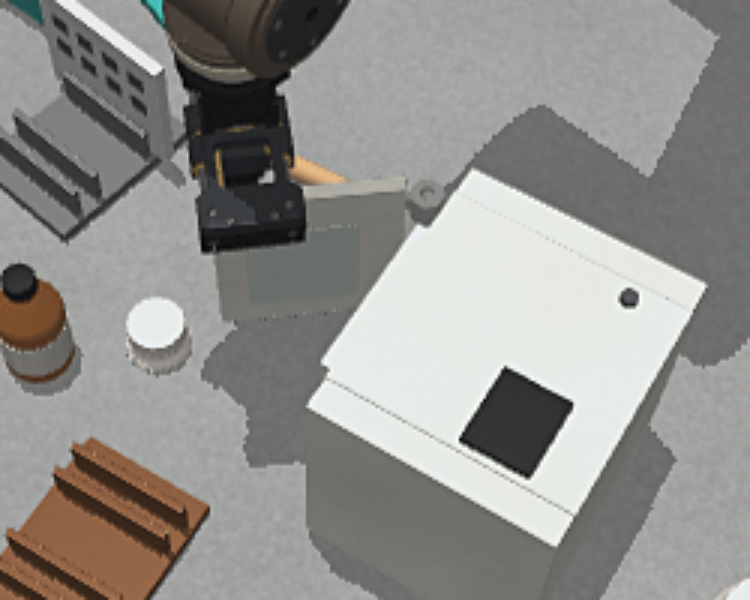

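The scene shows the door about halfway, following the fingers, with the shelf, jar and bottle undisturbed. Continuing.

step_arm --plan '[[[-0.4,2.9,0,-1.25,-1],[-0.7,5.9,0,-2.5,-1],[-0.9,8.9,0,-3.75,-1],[-1.1,11.8,0,-5,-1],[-1.2,14.8,0,-6.25,-1],[-1.2,17.8,0,-7.5,-1],[-1.2,20.7,0,-8.75,-1],[-1.1,23.7,0,-10,-1]]]'

```text
t: 14.03
eef_pos: [605.7, -25.7, 160.0]
tcp_rot: [-3.142, 0.0, 2.457]
ft_force: [0.0, -0.4, -0.3]
opening: 0.003
grip_force: 0.1
```

step_arm --plan '[[[-0.4,2.9,0,-1.25,-1],[-0.7,5.9,0,-2.5,-1],[-0.9,8.9,0,-3.75,-1],[-1.1,11.8,0,-5,-1],[-1.2,14.8,0,-6.25,-1],[-1.2,17.8,0,-7.5,-1],[-1.2,20.7,0,-8.75,-1],[-1.1,23.7,0,-10,-1]]]'

```text
t: 14.7
eef_pos: [621.5, -8.1, 160.0]
tcp_rot: [-3.142, -0.0, 2.632]
ft_force: [0.1, 0.6, -0.1]
opening: 0.006
grip_force: 0.1
```

step_arm --plan '[[[-0.4,2.9,0,-1.25,-1],[-0.7,5.9,0,-2.5,-1],[-0.9,8.9,0,-3.75,-1],[-1.1,11.8,0,-5,-1],[-1.2,14.8,0,-6.25,-1],[-1.2,17.8,0,-7.5,-1],[-1.2,20.7,0,-8.75,-1],[-1.1,23.7,0,-10,-1]]]'

```text
t: 15.37
eef_pos: [634.1, 12.1, 160.0]
tcp_rot: [-3.142, 0.0, 2.806]
ft_force: [0.6, -0.3, -0.8]
opening: 0.007
grip_force: 0.1
```

step_arm --plan '[[[-0.2,1.5,0,-0.6,-1],[-0.4,2.9,0,-1.25,-1],[-0.5,4.4,0,-1.9,-1],[-0.7,5.9,0,-2.5,-1],[-0.8,7.4,0,-3.1,-1],[-0.9,8.9,0,-3.75,-1],[-1.0,10.3,0,-4.4,-1],[-1.1,11.8,0,-5,-1]]]'

```text
t: 16.03
eef_pos: [638.9, 22.7, 160.0]
tcp_rot: [-3.141, 0.0, 2.893]
ft_force: [0.4, -0.7, 0.6]
opening: 0.004
grip_force: 0.1
```

```bash
cat > rh.py <<'E'
from h import *
s=env.state();d=s['eef_pos'][:2]-[516.3,73.6];y=s['tcp_rot'][2];x=np.array([np.cos(y),np.sin(y)]);t=np.array([np.sin(y),-np.cos(y)])
print("r,h",-d@x,-d@t,np.degrees(y),s['ft_force'],s['moment'],s['t'])
E
python3 rh.py
```

```text
r,h 131.38187686569034 19.10508028415022 165.7337516558215 [ 0.39102858 -0.71735837  0.5934145 ] [ 0.01122598 -0.21257621 -0.00933958] 16.0333
```

step_arm --plan '[[[-0.2,1.5,0,-0.6,-1],[-0.4,2.9,0,-1.25,-1],[-0.5,4.4,0,-1.9,-1],[-0.7,5.9,0,-2.5,-1],[-0.8,7.4,0,-3.1,-1],[-0.9,8.9,0,-3.75,-1],[-1.0,10.3,0,-4.4,-1],[-1.1,11.8,0,-5,-1]]]'

```text
t: 16.7
eef_pos: [642.9, 33.9, 160.0]
tcp_rot: [-3.142, 0.0, 2.98]
ft_force: [-0.5, 1.2, -1.0]
opening: 0.004
grip_force: 0.1
```

step_arm --plan '[[[-0.2,1.5,0,-0.6,-1],[-0.4,2.9,0,-1.25,-1],[-0.5,4.4,0,-1.9,-1],[-0.7,5.9,0,-2.5,-1],[-0.8,7.4,0,-3.1,-1],[-0.9,8.9,0,-3.75,-1],[-1.0,10.3,0,-4.4,-1],[-1.1,11.8,0,-5,-1]]]'

```text
t: 17.37
eef_pos: [645.9, 45.4, 160.0]
tcp_rot: [-3.141, 0.0, 3.067]
ft_force: [0.2, 0.2, -0.7]
opening: 0.001
grip_force: 0.1
```

step_arm --plan '[[[-0.1,0.8,0,-0.3,-1],[-0.2,1.6,0,-0.6,-1],[-0.3,2.4,0,-1,-1],[-0.3,2.4,0,-1,-1]]]'

```text
t: 17.7
eef_pos: [646.4, 47.7, 160.0]
tcp_rot: [-3.142, 0.0, 3.084]
ft_force: [0.7, -0.5, -0.2]
opening: 0.002
grip_force: 0.1
```

```bash
python3 rh.py
```

```text
r,h 131.33934478277064 18.34513740734822 176.70409163819 [ 0.66996042 -0.46095393 -0.20462921] [ 0.05516364 -0.16087488 -0.00536184] 17.7
```

step_arm --plan '[[[-0.1,0.8,0,-0.3,-1],[-0.2,1.6,0,-0.6,-1],[-0.2,2.4,0,-1,-1],[-0.3,3.2,0,-1.3,-1],[-0.3,4,0,-1.6,-1],[-0.3,4,0,-1.6,-1]]]'

```text
t: 18.2
eef_pos: [646.9, 51.7, 160.0]
tcp_rot: [-3.142, -0.0, 3.112]
ft_force: [0.5, -0.1, -0.0]
opening: 0.003
grip_force: 0.1
```

step_arm --plan '[[[0,0.8,0,-0.3,-1],[-0.1,1.6,0,-0.6,-1],[-0.2,2.4,0,-1,-1],[-0.2,2.4,0,-1,-1]]]'

```text
t: 18.53
eef_pos: [647.1, 54.1, 160.0]
tcp_rot: [-3.142, -0.0, 3.13]
ft_force: [-0.1, 0.1, -0.0]
opening: 0.006
grip_force: 0.1
```

step_arm --plan '[[[0,0.6,0,-0.3,-1],[0,1.2,0,-0.6,-1],[0,1.2,0,-0.6,-1]]]'

```text
t: 18.78
eef_pos: [647.1, 55.3, 160.0]
tcp_rot: [-3.142, -0.0, 3.14]
ft_force: [0.2, -0.6, 0.5]
opening: 0.004
grip_force: 0.1
```

step_arm --plan '[[[0,0.6,0,0,-1],[0,1.2,0,0,-1],[0,1.2,0,0,-1]]]'

```text
t: 19.03
eef_pos: [647.1, 56.5, 160.0]
tcp_rot: [-3.142, -0.0, 3.139]
ft_force: [-0.9, 0.1, -0.3]
opening: 0.007
grip_force: 0.1
```

step_arm --plan '[[[0,0.5,0,0,-1],[0,1,0,0,-1],[0,1,0,0,-1]]]'

```text
t: 19.28
eef_pos: [647.1, 57.5, 160.0]
tcp_rot: [-3.142, -0.0, 3.139]
ft_force: [-0.2, 0.5, 1.3]
opening: 0.002
grip_force: 0.1
```

step_arm --plan '[[[0,0.5,0,0,-1],[0,1,0,0,-1],[0,1,0,0,-1]]]'

```text
t: 19.53
eef_pos: [647.1, 58.4, 160.0]
tcp_rot: [-3.142, -0.0, 3.139]
ft_force: [0.3, -0.3, 0.3]
opening: 0.002
grip_force: 0.1
```

step_arm --plan '[[[0,0.5,0,0,-1],[0,1,0,0,-1],[0,1.5,0,0,-1],[0,1.5,0,0,-1]]]'

```text
t: 19.87
eef_pos: [647.2, 59.5, 160.0]
tcp_rot: [-3.141, 0.0, 3.139]
ft_force: [-0.5, -4.3, -1.3]
opening: 0.0
grip_force: 1.6
```

step_arm --plan '[[[0,0.5,0,0,-1],[0,1,0,0,-1],[0,1,0,0,-1]]]'

```text
t: 20.12
eef_pos: [647.2, 59.7, 160.0]
tcp_rot: [-3.14, -0.0, 3.139]
ft_force: [-0.7, -8.9, 0.3]
opening: 0.006
grip_force: 4.4
```

```bash
python3 rh.py
python3 - <<'E'
from h import *
I=env.read_camera("wrist");c=env.get_calibration("wrist");cv2.imwrite("pics/w7.png",I)
# door top edge line in the wrist view: where do panel's top corners / knuckle project?
P=np.array([516.3,73.6])
for a in (0.7,-2,-5):
    u=np.array([np.cos(np.radians(a)),np.sin(np.radians(a))]);n=np.array([u[1],-u[0]])
    print(a,[proj("wrist",[*(P+r*u+s*n),205],c).round(1) for r in(20,90) for s in(6,-6)])
g=cv2.cvtColor(I,cv2.COLOR_BGR2GRAY)
for v in (100,130,160,200,240): print(v,g[v,250:390:4])
E
```

```text
r,h 130.93544589355375 13.576743469338272 179.863329456076 [-0.66824513 -8.93961588  0.26012062] [-1.20494143 -0.16385512  0.0324796 ] 20.1167
0.7 [array([344.6,   9. ]), array([386.4,   8.2]), array([344.2, 243.9]), array([380. , 243.4])]
-2 [array([341.3,   7.9]), array([383. ,   9.3]), array([331.6, 243. ]), array([367.3, 244.1])]
-5 [array([337.7,   6.4]), array([379.3,  10.3]), array([317.7, 241.3]), array([353.3, 244.2])]
100 [204 205 200 196 201 199 203 200 210 211 203 203 205 202 197 197 206 204
 210 213 142 106 104 109 109 196 225 225 225 224 224 224 224 221 113]
130 [213 207 204 204 205 204 206 203 207 208 209 204 214 202 206 202 204 208
 209 200 121 112 110 107 107 199 226 226 225 224 223 222 225 212 224]
160 [212 205 211 211 213 210 210 211 208 207 205 204 205 211 209 205 211 208
 205 129 130 110 112 107 108 196 223 223 222 221 221 222 221 201 224]
200 [202 204 205 203 200 202 209 213 206 206 202 201 205 208 208 214 215 210
 127 132 130 112 109 103 104 195 219 221 218 217 216 219 218 182 226]
240 [208 200 207 208 133 134 133 133 133 135 132 130 135 130 137 136 132 139
 131 137 135 111 108 104 101 195 219 217 217 218 218 217 213 193 226]
```

Firm reaction (−9 N in y) at the expected stop position, and the door's top edge runs parallel in the wrist view: it is shut. Back off.

step_arm --plan '[[[0,-1,0,0,-1],[0,-3,0,0,-1],[0,-8,0,0,-1],[0,-20,0,0,-1],[0,-40,0,0,-1],[0,-40,-40,0,-1],[0,-40,-80,0,-1],[0,-40,-80,0,-1]]]'

```text
t: 20.83
eef_pos: [649.4, 19.7, 247.5]
tcp_rot: [-3.141, 0.01, 3.139]
ft_force: [0.5, -0.3, 1.7]
opening: 0.002
grip_force: 0.0
```

Run:
```python
from h import *
s=env.state();print(s['eef_pos'],s['ft_force'],s['t'])
I=env.read_camera("wrist");c=env.get_calibration("wrist");cv2.imwrite("pics/w8.png",I)
g=cv2.cvtColor(I,cv2.COLOR_BGR2GRAY).astype(int)
for r in (30,60,90):
    a=proj("wrist",[516.3+r,73.6+.012*r-6,205],c);b=proj("wrist",[516.3+r,73.6+.012*r+6,205],c)
    v=int(a[1]);row=g[v];print(r,a.round(1),b.round(1),int(a[0])-12,row[int(a[0])-12:int(b[0])+14:2])
S=env.read_camera("scene");print([proj("scene",p).round(1) for p in([532,68,205],[672,70,205],[672,70,40])])
d=cv2.absdiff(S,cv2.imread("pics/scene0.png")).max(2);n,l,st,ce=cv2.connectedComponentsWithStats((d>40).astype(np.uint8))
print(st[st[:,4]>40][1:])
```

```text
[649.40048128  19.65554917 247.48614431] [ 0.49759391 -0.27587272  1.70229577] 20.8333
30 [413.2  82.1] [437.  82.] 401 [ 83  85  84  89  83  87 108 172 194 193 191 191 189 188 188 189 188 152
  85  87  84  84  86  86  87]
60 [410.3 143.7] [433.2 143.6] 398 [ 84  81  84  79  83  85 113 170 186 186 188 185 184 188 184 185 179 157
 181 123  84  83 184 185 188]
90 [407.6 200.5] [429.6 200.4] 395 [101  99  99 100  99  96 137 237 244 244 242 243 242 243 242 242 230 186
 181  98  96 171 243 244]
[array([366.7, 224.4]), array([331.3, 273.9]), array([331.2, 309.5])]
[[  179     0    54    13   168]
 [  231     0    19    36   250]
 [  216     0   319   341 37918]
 [  416     0    67    40   843]
 [  468     0   108   140  9089]
 [  423    30     8    20    44]
 [  433    36    16    31   176]
 [  453    69    10    11    49]
 [  450    82     9    12    45]
 [  209    86    20    17   198]
 [  259   224    22    28   272]]
```

The door's top edge lies within a pixel of the shut prediction at all three radii after the retreat, and the robot touches nothing.

```bash
python3 -c "
from cell import env
print(env.job_done())"
```

```text
the job is handed in; nothing more can be done
None
```

The door is hung on both pins with the knuckles at home height, swung shut against the stop, and the job is handed in at about 21 s; no verdict came back.

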